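# Release a checked bearing from the bench ejector

## Task

The bearing sitting on the ejector station is finished: first swing the gate lever so that it points at the green release mark and leave it there. Then push the red plunger, which slopes back under the clear guard, fully home along its own axis so that the ejector drops the bearing into the black tray, and let the plunger spring all the way back out. Do not press the plunger before the gate lever is set, and leave the other things on the bench where they are.

Things in the scene. Friction and masses are not known exactly. Their poses are not given: they have to be found in the camera images.
- station: Fixed ejector station, grey base 165 x 262 x 10 mm. Origin on the bench top under the blue housing; z up, y left, x away from the robot at yaw 0. In this frame (mm): blue housing x -44..62, y -40..40, to z 72; plunger in front of it; nest ledge x -3..43, y 40..100, top z 50, to its left, with the bearing; then the black tray. A steel bar in the housing, moved by the plunger, pushes the bearing to +y.
- guard_edge (a point): Middle of the front edge (yellow) of the clear guard plate, at (-47, 0, 320) mm in the station's frame. The plate runs back from here 123 mm to an upright, is 74 mm wide and 10 mm thick, and stands above the plunger: a tool cannot come down on the plunger vertically, but from the robot's side, along the plunger's axis, the way is free.
- plunger_cap (a point): Centre of the outer face of the red plunger cap, 34 mm across; moves with it; (-45, 0, 95) mm in the station's frame when out. The pushing direction in the station's frame is (0.454, 0, -0.891): away from the robot and down, 27 degrees from vertical. A collar 52 mm across sits round the rod under the cap; fully home the cap's face is still 8 mm proud of it.
- plunger (a joint): Travel in m: 0 = out, 0.022 = fully home against a solid stop. A spring returns it: about 5 N at the start of the stroke, 11 N at the end. The ejector bar moves 2 mm for each mm of plunger, so only near the full stroke does the bearing fall off the ledge.
- gate_lever (a joint): Lever angle in rad about the vertical pivot, growing counter-clockwise from above; stops at 0 and 1.5. At 0 the arm points to the station's +y, at the red line, and the blade at right angles to it bars the end of the ledge. At 1.0 the arm points at the green mark, towards the robot and left, and the way is free. It stays where left; about 2.5 N at the knob turns it.
- lever_knob (a point): Centre of the gripping part of the black upright knob on the gate lever's arm: round, 20 mm across, 22 mm tall; the knob's top is 16 mm above this point, 100 mm above the bench, and the arm's upper face 23 mm below it. 85 mm from the pivot axis, bare on all sides; moves with the lever.
- lever_pivot (a point): Point on the lever's vertical pivot axis, at the height of lever_knob; at (-20, 100, 84) mm in the station's frame.
- green_mark (a point): Outer end of the green release mark, a line 8 mm wide on the white quadrant plate under the lever's arm; it lies 60 mm from the pivot axis in the direction of the arm at 1.0 rad, 50 mm above the bench.
- bearing_centre (a point): Centre of the ball bearing, 32 mm across and 10 mm thick, lying flat on the nest ledge at the start, loose, 35 to 70 g.
- tray_floor (a point): Centre of the floor of the black open tray, 14 mm above the bench; inside 72 mm (x) by 94 mm (y) with 18 mm walls on three sides, the ledge on the fourth. x and y as the station's.
- screwdriver_yellow: Bystander: screwdriver with a yellow handle, 25 x 155 x 28 mm, lying left of the station; origin under its centre. Leave alone.
- pliers_red: Bystander: pliers with red handles, 51 x 166 x 14 mm, lying left of the station; origin under the centre. Leave alone.
- wood_block: Bystander: wooden block 62 x 105 x 30 mm, right of the station; origin under its centre. Leave alone.
- marker: Bystander: blue marker pen 16 x 136 x 16 mm, lying right of the station; origin under its centre. Leave alone.
- bearing: The ball bearing of bearing_centre as a body; origin under its centre, on its lower face.

How it is judged:
By the outcome, as a careful person would: the job done as asked, in the order asked, and still so for the second after the job is handed in, with the robot touching nothing.
It also fails if it takes over 48 s, if anything falls off the work surface, if the arm or the gripper's body presses on something with over 40 N, if the wrist force passes 120 N, or if a joint passes its speed limit or range.

## Robot

A 6-joint arm with a two-finger parallel gripper is mounted at the origin on a cart in front of the work surface, level with it; the furniture and walls round the work are solid. World frame = base frame: x ahead of the robot, y to its left, z up, the work surface at z = 0. Lengths are in m, angles in rad, forces in N, time in s.
With the tool pointing down it reaches from about 0.35 to 0.8 m from the base axis. Payload 7.3 kg.
Tool frame: the origin (TCP) lies between the finger pads; the fingertips stand 25 mm ahead of it and the grasp point (between the pads) lies 6 mm ahead of it (r.tip_extent is the distance from the TCP to the fingertips, in m); z points along the fingers, y is the direction in which the jaws open and shut (so a half turn about z gives the same grasp; the last joint's range is limited). The gripper opens to 85 mm and grips with 20 to 120 N. Pads are 22 mm wide; open, the fingers measure 114 mm over their backs; the gripper's body (76 mm by 85 mm) begins 54 mm behind the grasp point. The pads swing forward as they close: fully open they stand 13 mm farther back than shut.
Start: joints at [-1.484, 0.342, 1.524, -0, 1.275, -0.146], TCP at [0.121, -0.511, 0.256] pointing down, gripper open.
Joint ranges: [-2.53, 2.53], [-0.77, 2.02], [0.04, 2.7], [-1, 4.14], [0.28, 2.66], [-3.11, 3.11]. Speed limits (rad/s): [2.57, 2.57, 3.14, 3.14, 3.14, 3.14].

## Interface

Orientations are given as a unit quaternion [x, y, z, w].
In Python, from workcell import r, command_gripper, optics gives the robot as it stands. The module is installed in compiled form; this text tells all that it offers. Calls block until the motion is done:
- r.reach(position, orientation): joint-space move of the TCP to a pose.
- r.move_straight(position, orientation=None, speed=0.15, max_force=None): straight line of the TCP; orientation=None keeps the orientation; speed is the mean speed in m/s. With max_force (N) it stops when the force on the tool has changed by that much, and returns True; else False.
- r.movej(angles): joint-space move.
- command_gripper(opening, force=None): finger opening in m; force is the grip in N (None keeps the last); returns when the fingers have stopped.
- r.hold(seconds).
- r.solve_ik(position, orientation): joint angles nearest the present ones, or None.
- r.read_state(): the state.
- optics.get_image(name): name is "scene" or "side" or "wrist"; returns (picture, depth): 420x560x3 uint8, red, green, blue; 420x560 float32, m along the optical axis (not along the pixel's ray), 0 where there is no reading.
- optics.camera_model(name): a dict with "K" (3x3 intrinsics, pixels), "R" (3x3) and "t" (3): a world point X has camera coordinates R X + t; the wrist camera has in their place "tool_from_camera" (4x4, takes a point from camera to tool coordinates, whose origin is the TCP and whose axes are the flange's). Camera axes: x right, y down, z forward; pixel columns grow to the right and rows downward; lengths in m; the calibration is good to about 2 mm. A picture is of the moment at which its call begins: read the wrist's pose just before it. camera_model takes no time and is no camera call.
A pose or a line that the arm cannot do raises r.PlanningError and nothing moves.
- r.finish_job(): hands the job in, once; it reports no verdict.
The state is a dict: "time_s": time; "joint_positions": joint angles; "dq": joint speeds; "tau": joint torques, N m; "eef_pos": TCP position; "eef_rot": TCP orientation; "contact_force": force on the tool from outside, world axes, zero at the start; "torque": the same for the moment, N m; "grip_width": finger opening in m.
Only numpy, scipy, OpenCV 4.12 (cv2) and the standard library are available. Lean on these libraries where they do the work, as an engineer would, in place of code of your own. Each camera call takes 0.05 s, during which the arm holds its last target.

## Working session

There is one attempt and no reset: what is moved stays moved. The work goes in short steps, each a Python script; the robot and the scene stay as the last script left them, time stands still between calls to the robot, and variables do not carry over. Pictures are saved under pics/ and viewed, and the job is handed in when it is done.

```bash
mkdir -p pics; python3 - <<'E'
from workcell import r, command_gripper, optics
import cv2,numpy as np
np.set_printoptions(precision=4,suppress=True)
for n in("scene","side","wrist"):
    im,d=optics.get_image(n); cv2.imwrite(f"pics/a_{n}.png",im[:,:,::-1]); np.save(f"pics/a_{n}.npy",d)
    m=optics.camera_model(n); print(n,{k:np.array(v).tolist() for k,v in m.items()})
print(r.read_state(), r.tip_extent)
E
```

```text
scene {'K': [[395.0579938039912, 0.0, 274.82657277027477], [0.0, 395.0579938039912, 209.09066718056872], [0.0, 0.0, 1.0]], 'R': [[0.7665181053343217, -0.6420958657011447, -0.01276297160455766], [-0.2730205870204716, -0.3078085616007667, -0.9114349392404615], [0.5813000544105243, 0.7021159367617036, -0.4112462256210471]], 't': [-0.37692152795828715, 0.3571380531438529, 0.888400452165203]}
side {'K': [[460.039962332336, 0.0, 278.3793811260139], [0.0, 460.039962332336, 209.0774211798947], [0.0, 0.0, 1.0]], 'R': [[-0.9563442128092411, -0.2918403999086515, 0.015327348349652109], [-0.18811529269453164, 0.5746103489988119, -0.7965146473718574], [0.22364790023768139, -0.764625482052895, -0.6044249241342172]], 't': [0.5406788889195329, 0.2512638318734078, 1.33134078637034]}
wrist {'K': [[293.155350086452, 0.0, 282.36944092175], [0.0, 293.155350086452, 209.1349154985843], [0.0, 0.0, 1.0]], 'tool_from_camera': [[-0.0010993153034116593, -0.9484913147094913, -0.3168012269965534, 0.08110217960167129], [0.9999992174863965, -0.0012318547761215252, 0.00021808347652957426, -0.0011443839612504947], [-0.0005971033879268411, -0.31680073935278097, 0.9484919266989433, -0.11733874428761792], [0.0, 0.0, 0.0, 1.0]]}
{'time_s': 0.15, 'joint_positions': array([-1.484 ,  0.3426,  1.5248, -0.    ,  1.2754, -0.146 ]), 'dq': array([ 0.0007, -0.0025, -0.0024,  0.0006, -0.0007, -0.0003]), 'tau': array([  0.0009, -43.3907, -24.6147,  -0.0002,   0.0058,   0.    ]), 'eef_pos': array([ 0.1211, -0.5105,  0.2558]), 'eef_rot': array([ 0.9932,  0.1161,  0.    , -0.0006]), 'contact_force': array([-0.5059,  0.0884, -0.4497]), 'torque': array([ 0.0343, -0.0052,  0.0144]), 'grip_width': 0.08533965767805624} 0.025
```

View pics/a_scene.png

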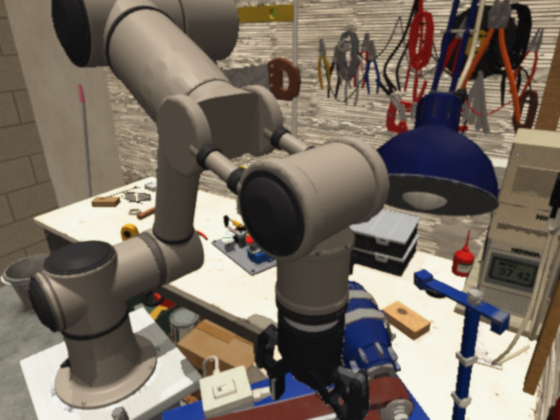

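View pics/a_side.png

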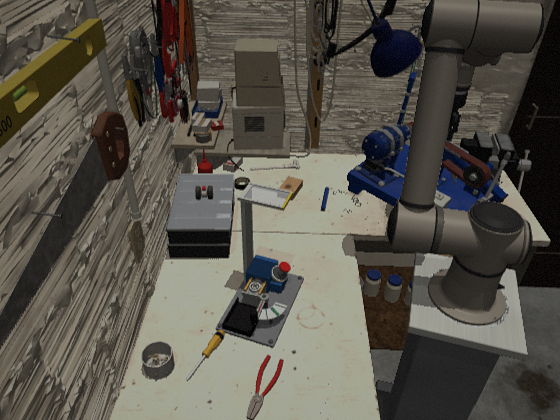

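View pics/a_wrist.png

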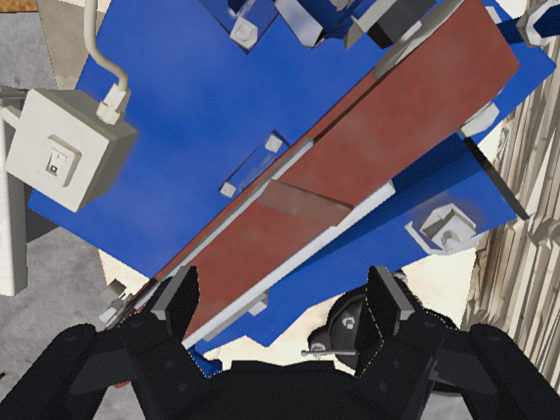

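The side view shows the station near (262,300), with the plunger cap at (285,267), the lever at about (265,305), the tray at (240,318), and the screwdriver and pliers in front of it. The arm hides the station in the scene view. I'll zoom in and deproject.

```bash
cat > h.py <<'E'
import numpy as np,cv2
np.set_printoptions(precision=4,suppress=True)
from scipy.spatial.transform import Rotation as Ro
from workcell import r, command_gripper, optics
def cam(n,state=None):
    m=optics.camera_model(n);K=np.array(m["K"])
    if n=="wrist":
        T=np.array(m["tool_from_camera"]);Rw=Ro.from_quat(state["eef_rot"]).as_matrix()
        Rc=Rw@T[:3,:3];o=Rw@T[:3,3]+np.array(state["eef_pos"])
    else:
        R=np.array(m["R"]);Rc=R.T;o=-R.T@np.array(m["t"])
    return K,Rc,o   # world = Rc@pc+o
def ray(c,uv):
    K,Rc,o=c; return o,Rc@np.linalg.inv(K)@np.array([uv[0],uv[1],1.])
def onplane(c,uv,z):
    o,d=ray(c,uv); return o+d*(z-o[2])/d[2]
def atdepth(c,uv,dep):
    o,d=ray(c,uv); return o+d*dep
def proj(c,X):
    K,Rc,o=c;p=K@(Rc.T@(np.array(X)-o));return p[:2]/p[2]
E
python3 - <<'E'
from h import *
im=cv2.imread("pics/a_side.png");d=np.load("pics/a_side.npy")
cv2.imwrite("pics/a_side_zoom.png",cv2.resize(im[175:425,170:340][:200],None,fx=4,fy=4,interpolation=cv2.INTER_CUBIC)[:600])
cv2.imwrite("pics/a_side_zoom.png",cv2.resize(im[180:350,190:330],None,fx=3.5,fy=3.5,interpolation=cv2.INTER_CUBIC))
c=cam("side")
for uv in [(285,267),(268,196),(290,206),(298,203),(240,318),(240,240),(272,340),(220,333),(300,277),(395,190)]:
    print(uv,atdepth(c,uv,d[uv[1],uv[0]]))
E
```

```text
(285, 267) [0.5051 0.1393 0.0942]
(268, 196) [0.5565 0.1354 0.323 ]
(290, 206) [ 0.6004 -0.2587  0.001 ]
(298, 203) [ 0.578  -0.2871 -0.0003]
(240, 318) [0.5866 0.2845 0.0147]
(240, 240) [ 0.7078 -0.0332 -0.0037]
(272, 340) [0.484  0.3235 0.011 ]
(220, 333) [0.6153 0.3528 0.024 ]
(300, 277) [0.4716 0.0895 0.0169]
(395, 190) [ 0.2487 -0.3742  0.0717]
```

View pics/a_side_zoom.png

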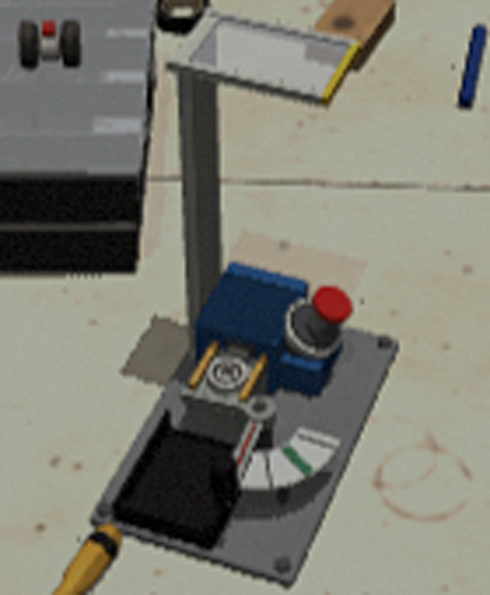

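The zoom shows the yellow guard edge from (325,103) to (357,42), the cap at (332,303), base corners at (293,585), (397,343) and (95,522), and the green mark at (297,460). The knob is lost against the black tray. Next I'll estimate the station pose and take a wrist view.

```bash
python3 - <<'E'
from h import *
c=cam("side")
f=lambda u,v:(190+(u+.5)/3.5-.5,180+(v+.5)/3.5-.5)
A=onplane(c,f(293,583),.01);B=onplane(c,f(397,343),.01);C=onplane(c,f(95,522),.01)
print(A,B,C,np.linalg.norm(A-B),np.linalg.norm(A-C))
y=A-B;x=C-A;print(np.degrees(np.arctan2(-y[0],y[1])),np.degrees(np.arctan2(x[1],x[0])))
g1=onplane(c,f(325,103),.325);g2=onplane(c,f(357,42),.325);print(g1,g2,(g1+g2)/2,np.degrees(np.arctan2(-(g1-g2)[0],(g1-g2)[1])))
print("cap",onplane(c,f(332,303),.095))
print("green",onplane(c,f(285,447),.05),onplane(c,f(308,472),.05))
print("bearing",onplane(c,f(230,372),.06))
print("pivot",onplane(c,f(262,405),.065))
E
```

```text
[0.4752 0.34   0.01  ] [0.4636 0.0826 0.01  ] [0.6336 0.333  0.01  ] 0.25757836410194707 0.1586182234906584
-2.5597629770531958 -2.5011002253226686
[0.5056 0.1787 0.325 ] [0.5044 0.1012 0.325 ] [0.505 0.14  0.325] -0.8909493364610473
cap [0.5071 0.1375 0.095 ]
green [0.5093 0.2529 0.05  ] [0.4856 0.2707 0.05  ]
bearing [0.5712 0.2017 0.06  ]
pivot [0.5349 0.231  0.065 ]
```

```bash
python3 - <<'E'
from h import *
for n,pts in (("scene",[(430,130),(430,180),(400,150),(450,280),(490,320),(365,310),(270,250),(390,320)]),("side",[(395,45),(375,60),(410,90),(385,140),(455,150),(400,70)])):
    c=cam(n);d=np.load(f"pics/a_{n}.npy");print(n,"o",c[2])
    for uv in pts: print(uv,atdepth(c,uv,d[uv[1],uv[0]]))
for p,q in [((.3,-.33,.45),[1,0,0,0]),((.40,0,.45),[1,0,0,0]),((.40,.30,.42),[1,0,0,0]),((.40,.30,.42),[0,1,0,0]),((.36,.30,.40),[0,1,0,0]),((.30,.3,.40),[.7071,.7071,0,0]),((.40,.3,.40),[-.7071,.7071,0,0])]:
    print(p,q,r.solve_ik(np.array(p),np.array(q)))
E
```

```text
scene o [-0.13   -0.7558  0.686 ]
(430, 130) [ 0.3172 -0.5117  0.5745]
(430, 180) [ 0.268  -0.5474  0.5321]
(400, 150) [ 0.2772 -0.4994  0.5547]
(450, 280) [ 0.9016 -0.3275 -0.0006]
(490, 320) [ 0.2519 -0.6457  0.4069]
(365, 310) [ 0.3089 -0.451   0.2725]
(270, 250) [ 0.0598 -0.5192  0.5096]
(390, 320) [ 0.6    -0.3262  0.0135]
side o [0.2666 1.0314 0.9965]
(395, 45) [ 0.3353 -0.4524  0.5466]
(375, 60) [ 0.3899 -0.4583  0.4916]
(410, 90) [ 0.2645 -0.6154  0.3459]
(385, 140) [ 0.3128 -0.3709  0.2618]
(455, 150) [ 0.08   -0.4548  0.2206]
(400, 70) [ 0.3065 -0.4324  0.4782]
(0.3, -0.33, 0.45) [1, 0, 0, 0] [-1.0051  0.1132  1.3027 -0.      1.7257  0.5657]
(0.4, 0, 0.45) [1, 0, 0, 0] [-0.1922  0.0204  1.4037 -0.      1.7175  1.3786]
(0.4, 0.3, 0.42) [1, 0, 0, 0] [ 0.4901  0.2227  1.2474 -0.      1.6715  2.0609]
(0.4, 0.3, 0.42) [0, 1, 0, 0] [ 0.4901  0.2227  1.2474 -0.      1.6715 -1.0807]
(0.36, 0.3, 0.4) [0, 1, 0, 0] [ 0.531   0.1616  1.3764 -0.      1.6036 -1.0398]
(0.3, 0.3, 0.4) [0.7071, 0.7071, 0, 0] [ 0.6043  0.073   1.4787 -0.      1.5899  0.6043]
(0.4, 0.3, 0.4) [-0.7071, 0.7071, 0, 0] [ 0.4901  0.2245  1.2974 -0.      1.6197 -2.6515]
```

The lamp shade reaches to about 0.5 m from the base axis, on the swing path. I'll retract first, swing at a small radius, then extend.

```bash
python3 - <<'E'
from h import *
s=r.read_state();q=s["eef_rot"];p=s["eef_pos"]
u=p[:2]/np.linalg.norm(p[:2])
print(r.move_straight([*(u*.37),.36],speed=.2,max_force=15))
s=r.read_state();j=np.array(s["joint_positions"]);print(s["time_s"],j,s["eef_pos"])
j2=j.copy();j2[0]=0.65;j2[5]=-0.9
r.movej(j2)
s=r.read_state();print(s["time_s"],s["eef_pos"],s["contact_force"])
r.reach([.36,.27,.38],[0,1,0,0])
s=r.read_state();print(s["time_s"],s["eef_pos"],s["contact_force"])
for n in("wrist","scene","side"):
    s=r.read_state();im,d=optics.get_image(n); cv2.imwrite(f"pics/b_{n}.png",im[:,:,::-1]); np.save(f"pics/b_{n}.npy",d)
    if n=="wrist": np.save("pics/b_state.npy",s,allow_pickle=True)
E
```

```text
False
1.2333 [-1.5458 -0.0221  1.6846  0.0001  1.4798 -0.2078] [ 0.0855 -0.3603  0.3594]
3.5833 [0.2427 0.2798 0.3593] [ 0.5086 -0.223  -0.5145]
4.1333 [0.3608 0.2693 0.3795] [-1.4456  1.1934 -0.3275]
```

View pics/b_wrist.png

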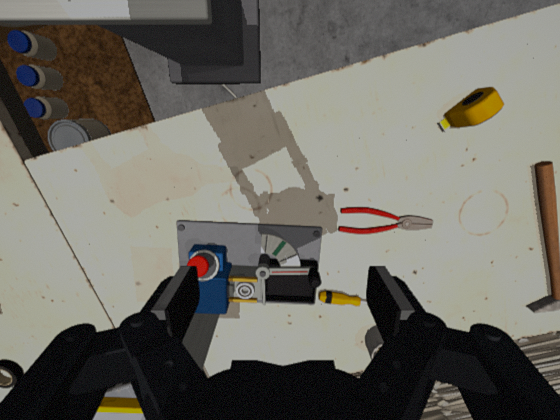

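View pics/b_scene.png

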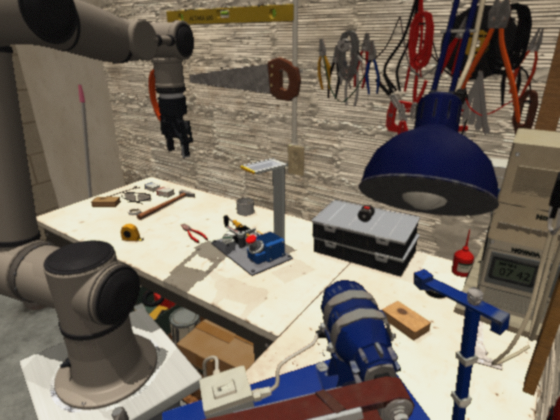

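The wrist view shows the cap at (202,263), pivot (263,272), arm running right to the black knob at about (315,275), the green mark (280,248) and the bearing (245,290). I'll zoom in.

```bash
python3 - <<'E'
from h import *
im=cv2.imread("pics/b_wrist.png")
cv2.imwrite("pics/b_wz.png",cv2.resize(im[205:325,165:335],None,fx=4.5,fy=4.5,interpolation=cv2.INTER_CUBIC))
im=cv2.imread("pics/b_scene.png")
cv2.imwrite("pics/b_sz.png",cv2.resize(im[145:285,190:330],None,fx=4,fy=4,interpolation=cv2.INTER_CUBIC))
E
```

```text
(no output)
```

View pics/b_wz.png

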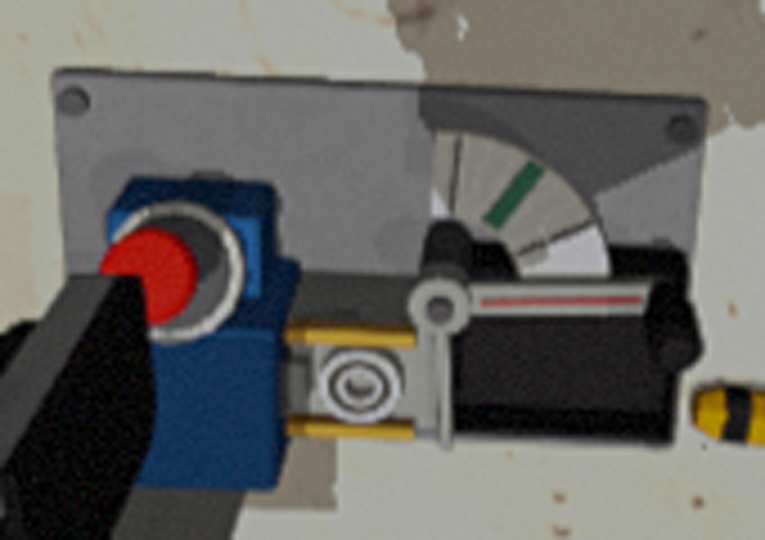

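View pics/b_sz.png

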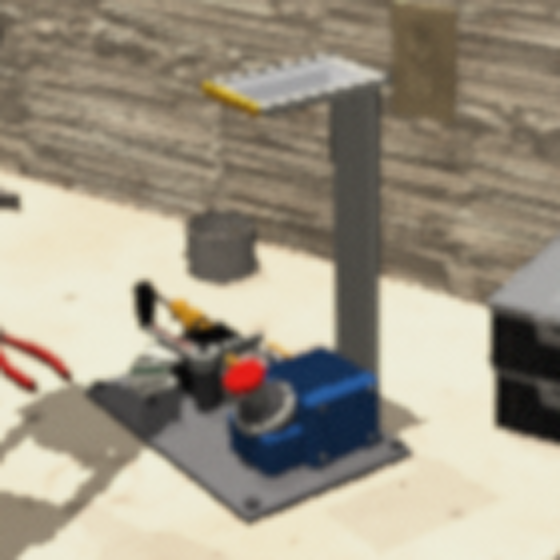

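```bash
python3 - <<'E'
from h import *
s=np.load("pics/b_state.npy",allow_pickle=True).item()
c=cam("wrist",s);cs=cam("scene");cd=cam("side")
f=lambda u,v:(165+(u+.5)/4.5-.5,205+(v+.5)/4.5-.5)
g=lambda u,v:(190+(u+.5)/4-.5,145+(v+.5)/4-.5)
k=lambda u,v:(190+(u+.5)/3.5-.5,180+(v+.5)/3.5-.5)
A=onplane(c,f(57,70),.01);B=onplane(c,f(707,99),.01);y=B-A
print("base",A,B,np.linalg.norm(y),np.degrees(np.arctan2(-y[0],y[1])))
print("pivot",onplane(c,f(438,308),.063)," knobtop",onplane(c,f(682,345),.10),"scene",onplane(cs,g(145,287),.10))
print("green in/out",onplane(c,f(492,222),.05),onplane(c,f(535,170),.05))
print("bearing",onplane(c,f(360,386),.06),"cap",onplane(c,f(150,276),.095),"cap scene",onplane(cs,g(242,377),.095))
gm=(np.array(g(206,87))+np.array(g(258,108)))/2;print("guard",onplane(cs,gm,.322))
def tri(*l):
    M=np.zeros((3,3));b=np.zeros(3)
    for cc,uv in l:
        o,d=ray(cc,uv);d/=np.linalg.norm(d);P=np.eye(3)-np.outer(d,d);M+=P;b+=P@o
    return np.linalg.solve(M,b)
print("cap tri",tri((c,f(150,276)),(cs,g(242,377)),(cd,k(332,303))))
print("cap ws",tri((c,f(150,276)),(cs,g(242,377))))
print("knob tri",tri((c,f(682,345)),(cs,g(145,287))))
# red line base
print("red",onplane(c,f(482,302),.061),onplane(c,f(640,300),.061))
# fit station pose from pts
def pose(st,w):
    st=np.array(st)[:,:2];w=np.array(w)[:,:2];a=st-st.mean(0);b=w-w.mean(0)
    th=np.arctan2((a[:,0]*b[:,1]-a[:,1]*b[:,0]).sum(),(a*b).sum());R=np.array([[np.cos(th),-np.sin(th)],[np.sin(th),np.cos(th)]])
    t=w.mean(0)-R@st.mean(0);print("pose",t,np.degrees(th),"\n res mm",1000*(w-st@R.T-t))
th1=1.0
gr=np.array([-20-60*np.sin(1),100+60*np.cos(1)])/1000
pose([[-.02,.1],[-.045,0],gr,[-.045,0],[-.047,0]],[onplane(c,f(438,308),.063),onplane(c,f(150,276),.095),onplane(c,f(535,170),.05),onplane(cs,g(242,377),.095),onplane(cs,gm,.322)])
E
```

```text
base [0.461 0.083 0.01 ] [0.4742 0.3396 0.01  ] 0.25698658028028076 -2.935312375343287
pivot [0.5366 0.2348 0.063 ]  knobtop [0.5294 0.3218 0.1   ] scene [0.5314 0.3105 0.1   ]
green in/out [0.5076 0.255  0.05  ] [0.4862 0.2712 0.05  ]
bearing [0.5724 0.2036 0.06  ] cap [0.5048 0.1388 0.095 ] cap scene [0.5025 0.1311 0.095 ]
guard [0.507  0.1347 0.322 ]
cap tri [0.5069 0.1367 0.092 ]
cap ws [0.5071 0.1375 0.0908]
knob tri [0.5365 0.3223 0.0927]
red [0.5353 0.2512 0.061 ] [0.5346 0.3104 0.061 ]
pose [0.5504 0.1333] -3.0301405427285757 
 res mm [[ 0.8879  0.571 ]
 [-0.6852  3.1489]
 [-0.7831  1.9643]
 [-2.9581 -4.5659]
 [ 3.5385 -1.1182]]
```

Station is at about (0.551, 0.135), yaw −2.7°, with the cap near (0.506, 0.137). I'll hover over the knob and refine from there.

```bash
cat >> h.py <<'E'
def qdir(phi):  # tool x along world azimuth phi, pointing down
    x=np.array([np.cos(phi),np.sin(phi),0]);z=np.array([0,0,-1.]);y=np.cross(z,x)
    return Ro.from_matrix(np.column_stack([x,y,z])).as_quat()
E
python3 - <<'E'
from h import *
r.reach([.47,.33,.30],qdir(np.pi/2))
r.move_straight([.535,.318,.21],speed=.2)
command_gripper(.06,force=25)
s=r.read_state();im,d=optics.get_image("wrist"); cv2.imwrite("pics/c_w.png",im[:,:,::-1]); np.save("pics/c_state.npy",s,allow_pickle=True)
np.save("pics/c_d.npy",d)
print(s["time_s"],s["eef_pos"],s["joint_positions"])
E
```

```text
6.775 [0.5349 0.3183 0.2107] [0.4137 0.556  1.3064 0.     1.2782 0.4132]
```

View pics/c_w.png

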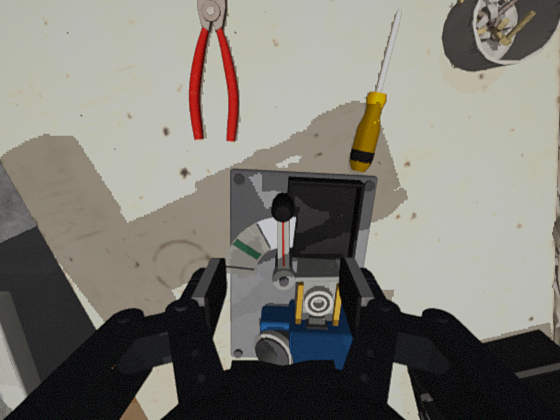

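```bash
python3 - <<'E'
from h import *
im=cv2.imread("pics/c_w.png")
cv2.imwrite("pics/c_wz.png",cv2.resize(im[160:320,220:385],None,fx=3.6,fy=3.6,interpolation=cv2.INTER_CUBIC))
d=np.load("pics/c_d.npy");print(d[192:226:3,270:298:3])
E
```

```text
[[0.3288 0.3291 0.3288 0.3276 0.2761 0.3308 0.3062 0.3064 0.3237 0.3252]
 [0.3299 0.3303 0.2786 0.2629 0.2607 0.2607 0.2645 0.3075 0.3271 0.3283]
 [0.3319 0.3306 0.2566 0.2539 0.2511 0.2526 0.2552 0.2649 0.3274 0.3263]
 [0.3324 0.2582 0.2479 0.2444 0.2425 0.2447 0.2466 0.2561 0.3279 0.3296]
 [0.3333 0.2481 0.244  0.2426 0.2412 0.2417 0.2427 0.2458 0.3283 0.3298]
 [0.3353 0.2444 0.242  0.2396 0.2401 0.2393 0.2409 0.2419 0.33   0.3289]
 [0.3352 0.2435 0.2397 0.2408 0.242  0.2397 0.2408 0.2431 0.2499 0.3304]
 [0.     0.2432 0.2415 0.2408 0.2412 0.2415 0.2415 0.2425 0.3331 0.3327]
 [0.3388 0.2461 0.2425 0.2427 0.2429 0.2437 0.2417 0.2446 0.3342 0.3345]
 [0.2971 0.2978 0.2451 0.2433 0.2438 0.2422 0.2443 0.2983 0.2966 0.3356]
 [0.2997 0.2994 0.2987 0.2854 0.2465 0.2468 0.2869 0.2986 0.2984 0.3362]
 [0.3004 0.2993 0.3003 0.2865 0.286  0.2862 0.2869 0.2997 0.299  0.3377]]
```

View pics/c_wz.png

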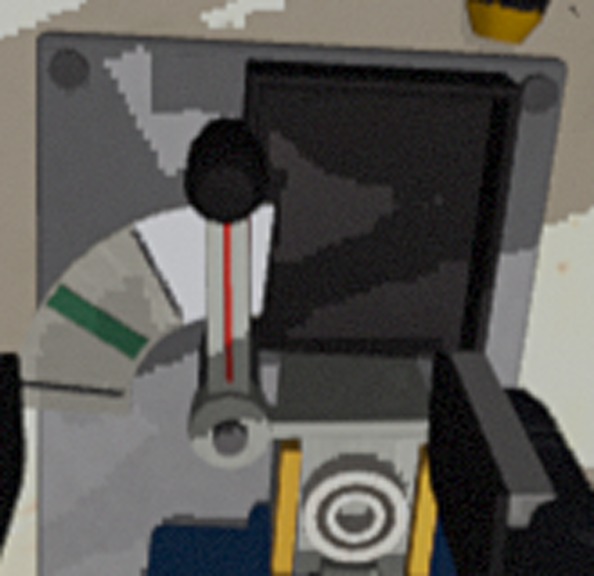

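```bash
python3 - <<'E'
from h import *
s=np.load("pics/c_state.npy",allow_pickle=True).item();c=cam("wrist",s)
d=np.load("pics/c_d.npy")
f=lambda u,v:(220+(u+.5)/3.6-.5,160+(v+.5)/3.6-.5)
m=[(u,v) for v in range(185,230) for u in range(265,302) if 0.2<d[v,u]<.26]
P=np.array([atdepth(c,uv,d[uv[1],uv[0]]) for uv in m]);top=P[P[:,2]>.095]
print(len(top),top.mean(0),top.min(0),top.max(0))
K=onplane(c,(283,211.5),.10);print("knob",K)
Pv=onplane(c,f(230,437),.065);print("pivot",Pv, atdepth(c,f(230,437),d[281,283]))
G=onplane(c,f(57,297),.05);Gi=onplane(c,f(140,350),.05);print("green",G,Gi)
print("r",np.linalg.norm((G-Pv)[:2]),np.linalg.norm((K-Pv)[:2]))
az=lambda v:np.degrees(np.arctan2(v[1],v[0]))
print("az knob,green,greenline",az(K-Pv),az(G-Pv),az(G-Gi))
A,B,C=[onplane(c,f(*p),.01) for p in((40,35),(567,63),(37,560))];print(A,B,"base az",az(B-A),az(A-C))
print("bearing",onplane(c,f(355,513),.06))
E
```

```text
380 [0.5341 0.3219 0.0987] [0.5248 0.3116 0.095 ] [0.5432 0.3303 0.1013]
knob [0.5348 0.3224 0.1   ]
pivot [0.5355 0.2346 0.065 ] [0.5355 0.2372 0.0691]
green [0.4856 0.2717 0.05  ] [0.5091 0.2546 0.05  ]
r 0.062119938808079735 0.08779944658348328
az knob,green,greenline 90.43555375349969 143.41814447413208 143.97574221764688
[0.4779 0.3403 0.01  ] [0.6391 0.3315 0.01  ] base az -3.1293869373608207 86.4445382934028
bearing [0.573  0.2053 0.06  ]
```

```bash
python3 - <<'E'
from h import *
pv=np.array([.5355,.2365]);q0=qdir(np.radians(90.5))
r.reach([.5345,.3215,.19],q0)
print(r.move_straight([.5345,.3215,.096],speed=.12,max_force=10))
command_gripper(.0,force=25)
s=r.read_state();print(s["time_s"],s["eef_pos"],s["grip_width"],s["contact_force"])
for a in np.linspace(90.5,144.3,8)[1:]:
    t=np.radians(a);p=pv+.085*np.array([np.cos(t),np.sin(t)])
    h=r.move_straight([*p,.096],qdir(t),speed=.1,max_force=25)
    s=r.read_state();print(a,h,s["time_s"],s["eef_pos"],s["grip_width"],s["contact_force"])
    if h: break
im,d=optics.get_image("wrist"); cv2.imwrite("pics/d_w.png",im[:,:,::-1])
E
```

```text
False
8.45 [0.5348 0.3216 0.0967] 0.019255799251426398 [ 0.1649 -0.6146  3.3098]
98.18571428571428 False 8.7333 [0.5231 0.3207 0.0966] 0.01891167659568205 [-1.4706 -0.6234  4.7841]
105.87142857142858 False 9.0167 [0.5121 0.3183 0.0966] 0.019125217191631246 [-2.1776 -0.4312  6.2368]
113.55714285714286 False 9.3 [0.5013 0.3144 0.0966] 0.01885773854968661 [-2.5785 -1.8035  6.3542]
121.24285714285715 False 9.5833 [0.4911 0.3091 0.0966] 0.019046717671768753 [-3.1342 -0.9735  6.7662]
128.92857142857144 False 9.8667 [0.4821 0.3026 0.0966] 0.019033851057556873 [-2.7601 -0.2093  6.3265]
136.61428571428573 False 10.15 [0.4736 0.2949 0.0966] 0.018846910488289705 [-2.222  -0.1797  6.224 ]
144.3 False 10.4333 [0.4662 0.2861 0.0966] 0.01878987321723234 [-3.0682 -0.6268  6.753 ]
```

View pics/d_w.png

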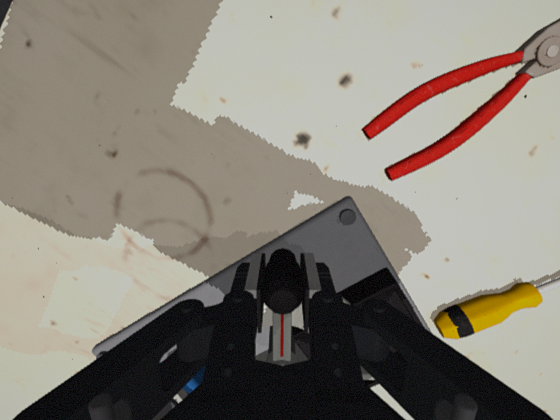

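The knob is held and the arm follows it. I'll release, back off and check.

```bash
python3 - <<'E'
from h import *
command_gripper(.06)
p=r.read_state()["eef_pos"]
r.move_straight([p[0],p[1],.21],speed=.2)
s=r.read_state();im,d=optics.get_image("wrist"); cv2.imwrite("pics/e_w.png",im[:,:,::-1]); np.save("pics/e_state.npy",s,allow_pickle=True);np.save("pics/e_d.npy",d)
print(s["time_s"],s["eef_pos"])
cv2.imwrite("pics/e_wz.png",cv2.resize(im[140:340,180:400,::-1],None,fx=3,fy=3,interpolation=cv2.INTER_CUBIC))
E
```

```text
11.675 [0.4659 0.2858 0.209 ]
```

View pics/e_wz.png

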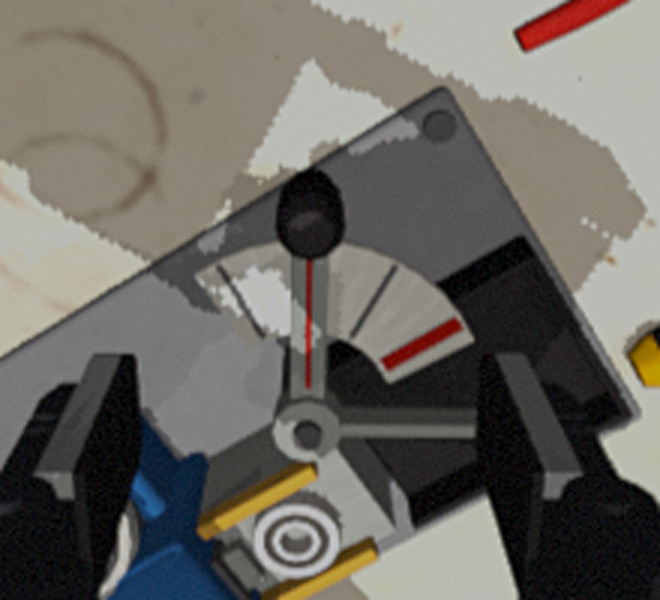

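```bash
python3 - <<'E'
from h import *
s=np.load("pics/e_state.npy",allow_pickle=True).item();c=cam("wrist",s);d=np.load("pics/e_d.npy")
f=lambda u,v:(180+(u+.5)/3-.5,140+(v+.5)/3-.5)
P=np.array([atdepth(c,(u,v),d[v,u]) for v in range(190,235) for u in range(265,302) if 0.2<d[v,u]<.26]);top=P[P[:,2]>.095];K=top.mean(0)
Pv=onplane(c,f(308,433),.069);R1=onplane(c,f(388,363),.05);R2=onplane(c,f(461,325),.05)
az=lambda v:np.degrees(np.arctan2(v[1],v[0]))
print(K,Pv,R1,R2,az(K-Pv),az(R2-Pv),az(R2-R1))
a1=onplane(c,f(309,385),.061);a2=onplane(c,f(309,260),.061);print("armline",az(a2-a1))
E
```

```text
[0.466  0.2867 0.0988] [0.5335 0.2372 0.069 ] [0.5368 0.2695 0.05  ] [0.5394 0.2983 0.05  ] 143.7433537090617 84.52678368908165 84.94576245054826
armline 144.25482832049218
```

The lever is at about 1.0 rad: the arm covers the green mark, and arm minus red-line azimuth is about 58–59°. Next I'll stage for the plunger, off-axis from the guard, with the fingers shut.

```bash
cat >> h.py <<'E'
YAW=np.radians(-3.0)
RS=Ro.from_euler('z',YAW).as_matrix()
AX=RS@np.array([.454,0,-.891]);AX/=np.linalg.norm(AX)
def qpush():
    y=RS@np.array([0,1.,0]);x=np.cross(y,AX);return Ro.from_matrix(np.column_stack([x,y,AX])).as_quat()
CAP=np.array([.5055,.138,.095])
E
python3 - <<'E'
from h import *
q=qpush();print(Ro.from_quat(q).as_matrix())
for L in(.145,.025,.0):print(r.solve_ik(CAP-AX*L,q))
r.move_straight([.40,.26,.26],speed=.25)
command_gripper(.0,force=40)
r.reach(CAP-AX*.145,q)
s=r.read_state();im,d=optics.get_image("wrist"); cv2.imwrite("pics/f_w.png",im[:,:,::-1]); np.save("pics/f_state.npy",s,allow_pickle=True);np.save("pics/f_d.npy",d)
print(s["time_s"],s["eef_pos"],s["joint_positions"],s["grip_width"],s["contact_force"])
im,d=optics.get_image("side");cv2.imwrite("pics/f_s.png",cv2.resize(im[150:350,190:390,::-1],None,fx=3,fy=3,interpolation=cv2.INTER_CUBIC))
E
```

```text
[[-0.8898  0.0523  0.4534]
 [ 0.0466  0.9986 -0.0238]
 [-0.454   0.     -0.891 ]]
[ 0.2227  0.0819  2.0663 -0.2381  0.5502 -1.1205]
None
None
13.5333 [0.4404 0.1417 0.225 ] [ 0.2228  0.0817  2.064  -0.2372  0.552  -1.1185] 7.679093826008936e-05 [-0.4417 -0.3039  0.8643]
```

View pics/f_w.png

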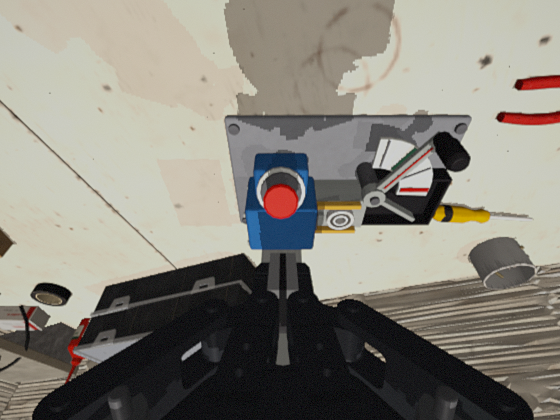

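View pics/f_s.png

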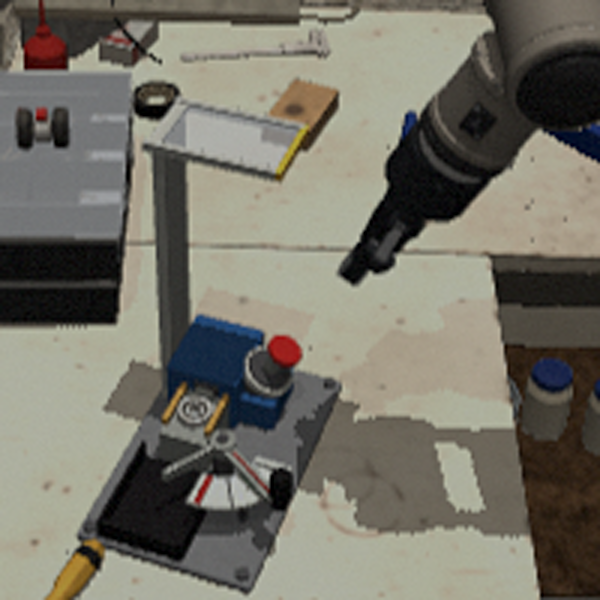

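The tips line up with the cap at (281,202), and the bearing is still at (340,219). But the final press pose has no IK solution, because joint 5 nears its lower limit. I'll scan small tool tilts that keep the travel along the plunger axis.

```bash
python3 - <<'E'
from h import *
def qt(pitch,lat,roll=0):
    # tool axis: pitch from vertical, lateral tilt of tool axis toward +y ; roll about tool z
    a=RS@np.array([np.sin(pitch),0,-np.cos(pitch)])
    y=RS@np.array([0,1.,0]);x=np.cross(y,a);R=np.column_stack([x,y,a])
    return (Ro.from_matrix(R)*Ro.from_euler('x',-lat)*Ro.from_euler('z',roll))
for L in (0.,.012,.024):
  print("depth",L)
  for pd in (15,19,23,27,31,36,42):
    row=[]
    for ld in(-24,-16,-8,0,8,16,24):
        Q=qt(np.radians(pd),np.radians(ld));a=Q.as_matrix()[:,2]
        s=r.solve_ik(CAP+AX*L-a*.025,Q.as_quat())
        row.append("  --         " if s is None else "%5.2f/%5.2f  "%(s[3],s[4]))
    print(pd,*row)
q=qpush()
for roll in(0,90,180,-90):
    for ld in (0,):
        print(roll,r.solve_ik(CAP-AX*.025,qt(np.radians(27),0,np.radians(roll)).as_quat()))
for L in(.125,.1,.08,.06,.045,.025):print(L,r.solve_ik(CAP-AX*L,q))
E
```

```text
depth 0.0
15 -0.64/ 0.91   -0.52/ 0.78   -0.35/ 0.66   -0.10/ 0.57    0.22/ 0.54    0.54/ 0.57    0.78/ 0.66  
19 -0.72/ 0.85   -0.62/ 0.71   -0.44/ 0.57   -0.16/ 0.46    0.25/ 0.43    0.64/ 0.48    0.90/ 0.59  
23 -0.82/ 0.81   -0.74/ 0.64   -0.58/ 0.48   -0.25/ 0.36    0.31/ 0.31    0.81/ 0.39    1.06/ 0.53  
27 -0.93/ 0.77   -0.89/ 0.59   -0.78/ 0.41     --            --           1.07/ 0.32    1.26/ 0.49  
31   --            --            --            --            --            --            --         
36   --            --            --            --            --           2.02/ 0.31    1.81/ 0.50  
42   --            --            --           3.79/ 0.32    3.02/ 0.32    2.46/ 0.44    2.12/ 0.60  
depth 0.012
15 -0.65/ 0.89   -0.53/ 0.76   -0.36/ 0.63   -0.10/ 0.55    0.23/ 0.51    0.55/ 0.55    0.80/ 0.64  
19 -0.73/ 0.84   -0.63/ 0.69   -0.46/ 0.55   -0.16/ 0.44    0.27/ 0.40    0.67/ 0.46    0.93/ 0.57  
23 -0.83/ 0.79   -0.76/ 0.62   -0.61/ 0.46   -0.27/ 0.33    0.34/ 0.29    0.85/ 0.37    1.10/ 0.52  
27 -0.95/ 0.75   -0.92/ 0.58   -0.82/ 0.39     --            --     
[... 674 characters left out ...]
 0.56   -0.86/ 0.38     --            --           1.22/ 0.30    1.36/ 0.48  
31   --            --            --            --            --            --           1.61/ 0.47  
36   --            --            --            --            --           2.17/ 0.34    1.91/ 0.52  
42   --            --            --           3.68/ 0.36    3.03/ 0.39    2.53/ 0.49    2.19/ 0.63  
0 None
90 None
180 None
-90 None
0.125 [ 0.2155  0.1256  2.0769 -0.2552  0.496  -1.1054]
0.1 [ 0.207   0.182   2.0867 -0.2828  0.4304 -1.0804]
0.08 [ 0.2005  0.2285  2.0917 -0.3114  0.3798 -1.054 ]
0.06 [ 0.1944  0.2757  2.0941 -0.3478  0.3314 -1.0198]
0.045 [ 0.19    0.3115  2.0942 -0.3817  0.2968 -0.9875]
0.025 None
```

```bash
cat >> h.py <<'E'
def qt(pitch,lat):
    a=RS@np.array([np.sin(pitch),0,-np.cos(pitch)]);y=RS@np.array([0,1.,0])
    return Ro.from_matrix(np.column_stack([np.cross(y,a),y,a]))*Ro.from_euler('x',-lat)
QP=qt(np.radians(24),np.radians(-6));OFF=QP.as_matrix()[:,2]*.025
def tip(s): return (np.array(s["eef_pos"])+OFF-CAP)@AX
E
python3 - <<'E'
from h import *
q=QP.as_quat()
for L in(-.03,.0,.03):print(r.solve_ik(CAP+AX*L-OFF,q))
r.reach(CAP-AX*.03-OFF,q)
s=r.read_state();f0=np.array(s["contact_force"]);print(s["time_s"],s["eef_pos"],tip(s),f0)
im,d=optics.get_image("wrist"); cv2.imwrite("pics/g_w.png",im[:,:,::-1])
im,d=optics.get_image("side");cv2.imwrite("pics/g_s.png",cv2.resize(im[150:350,190:390,::-1],None,fx=3,fy=3,interpolation=cv2.INTER_CUBIC))
E
```

```text
[ 0.2634  0.3205  2.0167 -0.5015  0.487  -0.8242]
[ 0.2531  0.3876  2.0142 -0.563   0.4277 -0.7639]
[ 0.2435  0.4554  2.0063 -0.6378  0.3747 -0.6906]
14.0833 [0.4818 0.1425 0.1439] -0.029594636440800955 [0.291  0.667  0.9374]
```

View pics/g_w.png

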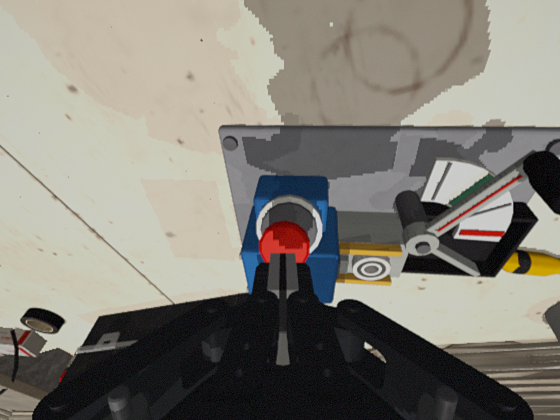

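View pics/g_s.png

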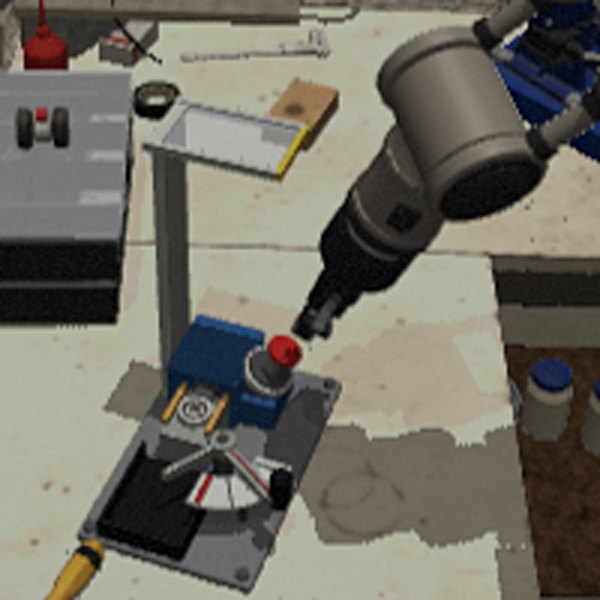

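The tips are centred on the cap at (285,240), and there's clear space between wrist and guard. Pushing now.

```bash
python3 - <<'E'
from h import *
f0=np.array(r.read_state()["contact_force"])
def rep(t):
    s=r.read_state();f=np.array(s["contact_force"])-f0;print(t,s["time_s"],"tip mm",1000*tip(s),"axial",f@AX,"F",f)
print(r.move_straight(CAP-AX*.006-OFF,speed=.06,max_force=4));rep("near")
print(r.move_straight(CAP+AX*.012-OFF,speed=.04,max_force=30));rep("mid")
h=r.move_straight(CAP+AX*.030-OFF,speed=.04,max_force=30);print(h);rep("end")
r.hold(.3);rep("hold")
im,d=optics.get_image("side");cv2.imwrite("pics/h_s.png",cv2.resize(im[200:350,190:340,::-1],None,fx=4,fy=4,interpolation=cv2.INTER_CUBIC))
im,d=optics.get_image("wrist"); cv2.imwrite("pics/h_w.png",im[:,:,::-1])
E
```

```text
False
near 14.7333 tip mm -5.707240753273174 axial 0.029155279872009318 F [-0.2787  0.1776 -0.1793]
False
mid 15.3333 tip mm 12.028609426158177 axial -6.112834379357463 F [-3.3752 -0.6751  5.1612]
True
end 15.6917 tip mm 21.883388765499948 axial -17.06633646759471 F [-8.6618  0.0224 14.7461]
hold 15.9917 tip mm 21.862760262982402 axial -16.56028470035526 F [-9.0203  1.2671 13.9625]
```

View pics/h_s.png

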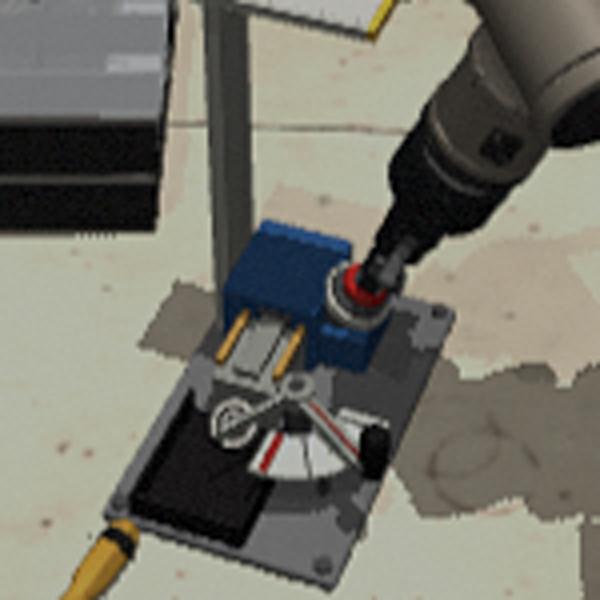

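View pics/h_w.png

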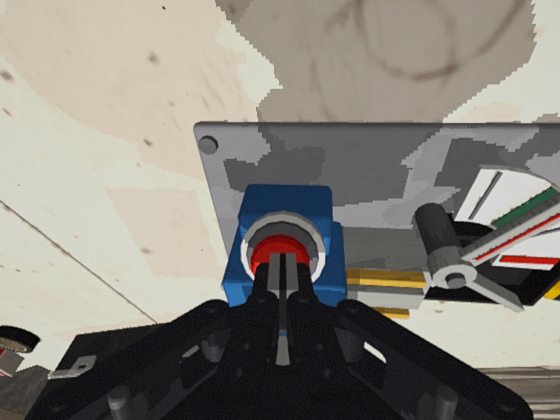

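The bearing has left the ledge, at (233,425) beside the blade. I'll press a little firmer to confirm the hard stop, then retract along the axis and look.

```bash
python3 - <<'E'
from h import *
def rep(t):
    s=r.read_state();f=np.array(s["contact_force"]);print(t,s["time_s"],"tip mm",1000*tip(s),"axial",f@AX)
print(r.move_straight(CAP+AX*.028-OFF,speed=.03,max_force=12));rep("push2")
r.hold(.2);rep("hold")
r.move_straight(CAP-AX*.05-OFF,speed=.1);rep("out")
r.hold(.2)
s=r.read_state();im,d=optics.get_image("wrist"); cv2.imwrite("pics/i_w.png",im[:,:,::-1]);np.save("pics/i_d.npy",d);np.save("pics/i_state.npy",s,allow_pickle=True)
im,d=optics.get_image("side");cv2.imwrite("pics/i_s.png",cv2.resize(im[200:350,190:340,::-1],None,fx=4,fy=4,interpolation=cv2.INTER_CUBIC))
E
```

```text
True
push2 16.3 tip mm 21.96487773314021 axial -22.341022006723826
hold 16.5 tip mm 21.964304458043685 axial -23.702635530907024
out 17.3833 tip mm -49.44612304959321 axial 0.8795547358297278
```

View pics/i_w.png

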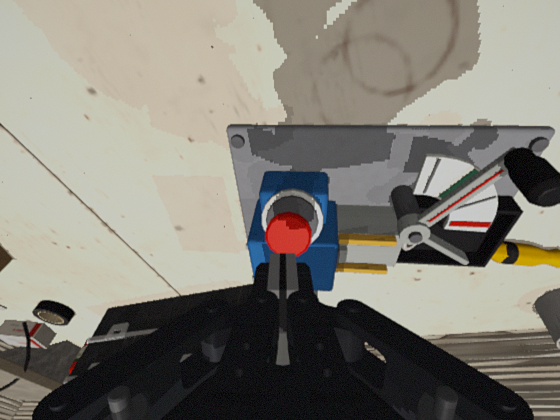

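View pics/i_s.png

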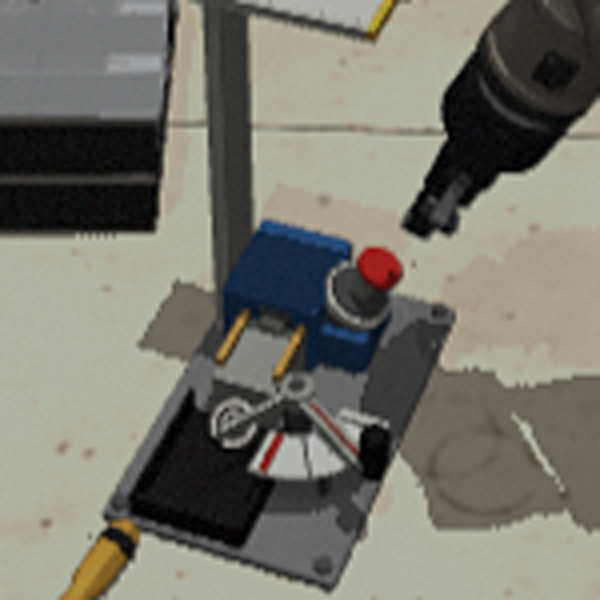

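The plunger is back out. I need to know whether the bearing lies on the tray floor or is hung up at the ledge end, so I'll check depth in the side view and take a wrist view from over the tray.

```bash
python3 - <<'E'
from h import *
im,d=optics.get_image("side");c=cam("side")
for v in range(296,313,2):
    print(v,*["(%.3f %.3f %.3f)"%tuple(atdepth(c,(u,v),d[v,u])) if d[v,u]>0 else "--" for u in range(240,258,3)])
q=qdir(np.pi*.75)
r.move_straight(CAP-AX*.13-OFF,speed=.25)
r.reach([.42,.27,.28],q)
r.move_straight([.50,.35,.24],speed=.25)
s=r.read_state();im,d=optics.get_image("wrist"); cv2.imwrite("pics/j_w.png",im[:,:,::-1]);np.save("pics/j_d.npy",d);np.save("pics/j_state.npy",s,allow_pickle=True);print(s["time_s"])
E
```

```text
296 (0.617 0.206 0.008) (0.596 0.234 0.045) (0.587 0.234 0.048) (0.579 0.233 0.050) (0.571 0.230 0.050) (0.563 0.229 0.050)
298 (0.613 0.215 0.011) (0.596 0.235 0.038) (0.587 0.235 0.040) (0.580 0.231 0.040) (0.570 0.233 0.045) (0.562 0.232 0.047)
300 (0.611 0.220 0.009) (0.597 0.232 0.026) (0.588 0.233 0.030) (0.576 0.240 0.042) (0.570 0.234 0.038) (0.561 0.235 0.042)
302 (0.609 0.226 0.008) (0.598 0.232 0.018) (0.584 0.244 0.036) (0.575 0.244 0.039) (0.567 0.243 0.040) (0.552 0.260 0.064)
304 (0.604 0.239 0.015) (0.591 0.248 0.029) (0.583 0.247 0.031) (0.580 0.231 0.015) (0.557 0.269 0.064) (0.551 0.262 0.058)
306 (0.602 0.244 0.013) (0.588 0.257 0.032) (0.570 0.280 0.064) (0.563 0.276 0.062) (0.557 0.270 0.058) (0.563 0.231 0.012)
308 (0.599 0.252 0.014) (0.588 0.258 0.025) (0.568 0.284 0.061) (0.562 0.278 0.056) (0.564 0.252 0.027) (0.560 0.239 0.014)
310 (0.596 0.260 0.016) (0.589 0.254 0.013) (0.569 0.282 0.050) (0.570 0.260 0.025) (0.562 0.256 0.024) (0.558 0.244 0.012)
312 (0.594 0.265 0.014) (0.586 0.263 0.015) (0.578 0.260 0.015) (0.570 0.259 0.017) (0.562 0.257 0.017) (0.545 0.280 0.049)
19.4583
```

View pics/j_w.png

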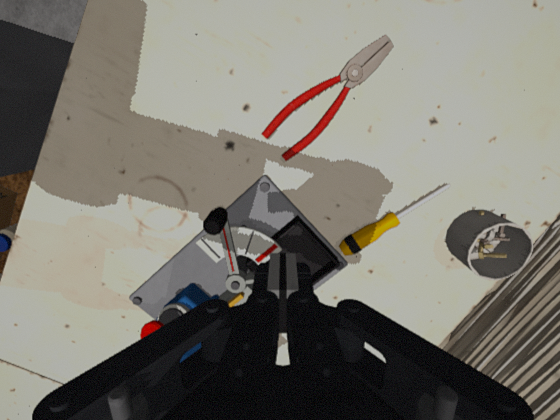

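Side depths put the bearing in the tray, at about (0.578, 0.25), with z from about 0.015 to 0.04. So it's leaning on its edge against the ledge end. I'll look with the fingers open.

```bash
python3 - <<'E'
from h import *
command_gripper(.07)
r.reach([.577,.29,.22],qdir(np.pi/2))
s=r.read_state();im,d=optics.get_image("wrist"); cv2.imwrite("pics/k_w.png",cv2.resize(im[120:320,180:380,::-1],None,fx=3,fy=3,interpolation=cv2.INTER_CUBIC));np.save("pics/k_d.npy",d);np.save("pics/k_state.npy",s,allow_pickle=True);print(s["time_s"])
E
```

```text
20.8417
```

View pics/k_w.png

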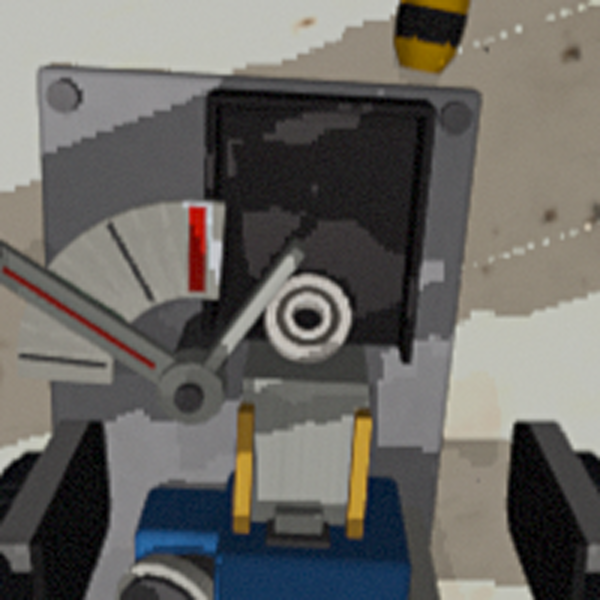

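```bash
python3 - <<'E'
from h import *
s=np.load("pics/k_state.npy",allow_pickle=True).item();c=cam("wrist",s);d=np.load("pics/k_d.npy")
f=lambda u,v:(180+(u+.5)/3-.5,120+(v+.5)/3-.5)
for p in [(310,282),(318,285),(335,290),(345,310),(343,325),(330,345),(310,352),(290,348),(275,325),(307,318),(345,250),(390,300),(300,372)]:
    uv=f(*p);i=np.rint(uv).astype(int);print(p,atdepth(c,uv,np.median(d[i[1]-1:i[1]+2,i[0]-1:i[0]+2])))
E
```

```text
(310, 282) [0.5767 0.2623 0.0235]
(318, 285) [0.5797 0.2611 0.0234]
(335, 290) [0.5862 0.2595 0.0244]
(345, 310) [0.5899 0.2531 0.0288]
(343, 325) [0.589  0.2486 0.0326]
(330, 345) [0.5841 0.2425 0.0374]
(310, 352) [0.5767 0.2408 0.0399]
(290, 348) [0.5693 0.2421 0.0394]
(275, 325) [0.5637 0.2492 0.0342]
(307, 318) [0.5756 0.2439 0.014 ]
(345, 250) [0.5902 0.2721 0.0141]
(390, 300) [0.6081 0.2516 0.0142]
(300, 372) [0.573  0.2336 0.0418]
```

The bearing lies on the tray floor, wholly inside the tray: low edge on the floor at y 0.264, upper edge leaning on the ledge wall at z about 0.04, clear of the blade. I'll back away, compare the side view with the first one for the bystanders and cap, and hand in.

```bash
python3 - <<'E'
from h import *
r.move_straight([.50,.36,.32],speed=.25)
r.hold(.3)
im,d=optics.get_image("side");im=im[:,:,::-1];a=cv2.imread("pics/a_side.png")
def red(i):
    return (i[:,:,2].astype(int)>130)&(i[:,:,1]<70)&(i[:,:,0]<70)
for n,i in(("before",a),("after",im)):
    m=red(i);m2=m[255:280,270:300];v,u=np.nonzero(m2);print(n,"cap",u.mean()+270,v.mean()+255,len(u)); m3=m[345:420,240:300];v,u=np.nonzero(m3);print("pliers",u.mean()+240,v.mean()+345)
diff=np.abs(im.astype(int)-a).max(2)
for k,(u0,u1,v0,v1) in dict(screwdriver=(185,228,328,382),marker=(318,332,183,215),block=(272,305,174,210)).items(): print(k,diff[v0:v1,u0:u1].mean())
cv2.imwrite("pics/l_s.png",cv2.resize(im[160:420,140:360],None,fx=2.3,fy=2.3,interpolation=cv2.INTER_CUBIC))
s=r.read_state();print(s["time_s"],s["contact_force"])
E
```

```text
before cap 284.6056338028169 265.88732394366195 71
pliers 266.48837209302326 375.95348837209303
after cap 286.2 266.68888888888887 45
pliers 267.1878453038674 377.0718232044199
screwdriver 32.20628768303187
marker 16.475446428571427
block 40.707070707070706
21.9667 [-0.5197 -0.4199  0.0442]
```

View pics/l_s.png

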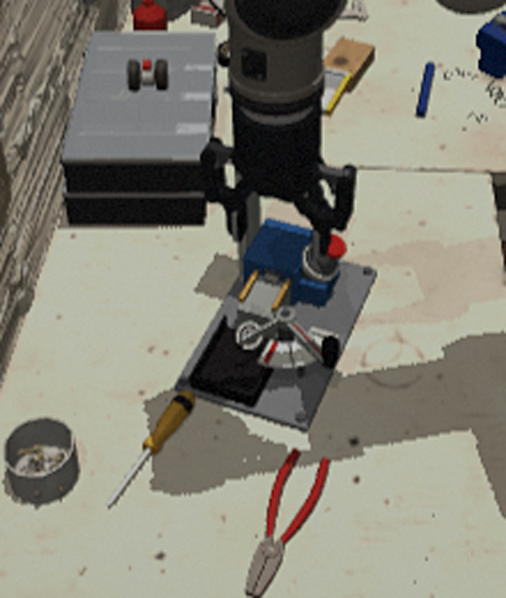

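The final side view shows the lever on the green mark, the bearing in the tray at (248,333), the cap out at (335,247) partly behind a finger, and the bystanders in place. The image differences come from the arm's shadow and from the arm covering part of the view. Handing in.

```bash
python3 -c "
from workcell import r
r.finish_job();print(r.read_state()['time_s'])"
```

```text
the job is handed in; nothing more can be done
the job is handed in; nothing more can be done
```

The job is handed in at about 22 s of robot time. The gate lever is on the green mark, and the ejector has dropped the bearing into the tray. The plunger has sprung back out.

- **Lever:** I gripped the knob, swung it along its arc and let go. Checked afterwards, the arm points at about 144°, against 144.3° for the mark, which is about 1.0 rad, and the arm covers the mark.
- **Plunger:** I then pushed it with the fingers shut, moving along its own axis. It stopped at 22.0 mm with about 24 N on the tool, so it was against the stop. Right after I backed off, the cap was at its starting spot in the side view.
- **Tool tilt:** the tool itself was tilted about 6–7° from the plunger's axis, because the arm could not reach the full stroke in exact alignment.
- **Bearing:** it is inside the tray but not lying flat. One edge is on the floor and the other leans on the ledge wall, at roughly 37°. It looked the same in each later picture, so I left it alone.
- **Bystanders:** the screwdriver, pliers, block and marker look unmoved in the last picture. My pixel comparison did not confirm it: the pliers' red area shifted by only about 1 pixel, but the arm or its shadow lay over the other regions. The final automatic cap check was also partly blocked by a finger.

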